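Start the loaded bay of a leak-test station

ROBOT

A 6-joint arm with a two-finger parallel gripper is mounted at the origin on a cart in front of the work surface, level with it; the furniture and walls round the work are solid. World frame = base frame: x ahead of the robot, y to its left, z up, the work surface at z = 0. Lengths are in m, angles in rad, forces in N, time in s.
With the tool pointing down it reaches from about 0.3 to 0.875 m from the base axis. Payload 6.4 kg.
Tool frame: the origin (TCP) lies at the centre of the arm's flange, where the gripper is bolted on; the fingertips stand 173 mm ahead of it and the grasp point (between the pads) lies 155 mm ahead of it; z points along the fingers, y is the line along which they close (so a half turn about z gives the same grasp; the last joint's range is limited). The gripper opens to 85 mm and grips with 20 to 120 N. Pads are 22 mm wide; open, the fingers measure 114 mm over their backs; the gripper's body (76 mm by 85 mm) begins 54 mm behind the grasp point. The pads swing forward as they close: fully open they stand 13 mm farther back than shut.
Start: joints at [1.03, 0.181, 1.607, -0, 1.354, -0.206], TCP at [0.189, 0.543, 0.405] pointing down, gripper open.
Joint ranges: [-2.99, 2.99], [-0.89, 2.07], [0.3, 2.58], [-1.14, 4.28], [0, 2.63], [-3.12, 3.12]. Speed limits (rad/s): [2.57, 2.57, 3.01, 3.14, 3.14, 3.14].

INTERFACE

Orientations are given as a rotation vector (axis times angle).
In Python, from workcell import arm gives the robot as it stands.
- The arm moves only by the shell command python3 shift.py 'ROWS' [FORCE]. ROWS is a JSON list of rows, 1 to 12 of them, each written [[dx, dy, dz], [rx, ry, rz], opening]: dx, dy, dz in shares of the most that a row can go, 1 being 50 mm, then a rotation vector rx, ry, rz in fractions of the full range, 1 being 180 degrees, then the finger opening in m; each row shifts and turns the commanded pose from where the row before left it, along the tool's axes as they then stand; what a row does not reach is not made up. A row lasts 1/10 s, in which the tool goes at most 0.05 m and 0.15 rad, less where a joint would pass 70% of its speed; a pose out of reach is approached as far as the arm can. The fingers move at their own pace and stop on an object; FORCE is the grip in N (left out, the last holds). Time passes only in rows, so rows that do not move let the fingers close. It prints the time, the measured TCP pose, the force, the opening and the grip force at its end. Input that does not fit is refused with a message, and nothing moves.
- arm.get_state(): the state, without advancing time (a new reading comes with each control period).
- arm.camera(name): name is "scene" or "top" or "wrist"; returns the picture (420x560x3 uint8, red, green, blue); there is no depth.
- arm.camera_params(name): a dict with "camera_matrix" (3x3 intrinsics, pixels), "D" ([k1, k2, p1, p2, k3] as OpenCV has them; the pictures are not rectified), "R" (3x3) and "t" (3): a world point X has camera coordinates R X + t; the wrist camera has in their place "tool_from_camera" (4x4, takes a point from camera to tool coordinates, whose origin is the TCP and whose axes are the flange's). Camera axes: x right, y down, z forward; pixel columns grow to the right and rows downward; lengths in m; the calibration is good to about 2 mm. A picture is of the moment at which its call begins: read the wrist's pose just before it. camera_params takes no time and is no camera call.
- arm.sign_off(): hands the job in; it is judged then, once.
The state is a dict: "clock": time; "joints": joint angles; "joint_velocities": joint speeds; "joint_torque": joint torques, N m; "position": TCP position; "ee_rot": TCP orientation; "contact_force": force on the tool from outside, world axes, zero at the start; "wrist_torque": the same for the moment, N m; "opening": finger opening in m; "gripper_force": force on a finger pad.
Only numpy, scipy, OpenCV 4.12 (cv2) and the standard library are available. Lean on these libraries where they do the work, as an engineer would, in place of code of your own. Each camera call takes 0.05 s, during which the arm holds its last target. There are 200 camera calls.

TASK

One bay of the two-bay leak-test station on the bench has the die-cast housing in its nest. At that bay push back the self-closing sliding cover, and while it is held back press the start button beneath it gently all the way down to its stop, keep it fully down for two seconds, then let go so that the button comes up and the cover slides shut. Do not press the other bay's button, never push on the station with more than 40 N, and leave the housing, the plug and the loose things beside the station where they are.

Things in the scene. Friction and masses are not known exactly. Their poses are not given: they have to be found in the camera images.
- station: grey test station, 210 x 230 mm, fixed to the bench. Origin: on the bench under it, 100 mm behind its front edge, mid-width; +x points to its back, +y to its left, +z up. Front edge 28 mm high, then a panel sloping up at 25 deg over 120 mm, then a level deck 84 mm above the bench with two nests
- left_bay: fixed panel of the left bay (+y half of the station). Origin: on the sloping panel surface, on the button's axis. +x runs up the slope, away from the robot; +z is the outward normal, leaning 25 deg from vertical toward the front. Two fixed guide rails along x at y = +-34 mm (6 mm wide, 24 mm high, x -47 to +65 mm), 62 mm clear between them
- right_bay: fixed panel of the right bay (-y half of the station). Origin: on the sloping panel surface, on the button's axis. +x runs up the slope, away from the robot; +z is the outward normal, leaning 25 deg from vertical toward the front. Two fixed guide rails along x at y = +-34 mm (6 mm wide, 24 mm high, x -47 to +65 mm), 62 mm clear between them
- left_cover (a joint): self-closing sliding cover over the left button. Value: 0 m shut, growing as it slides up the slope (bay +x), at most 0.05 m. A spring pushes it shut with about 1.5 N when shut and 4.5 N fully open; it does not stay open by itself. Aluminium plate 50 mm along the slope, 61 mm wide, 19 to 22 mm above the panel; shut, it spans bay x -24 to +26 mm
- right_cover (a joint): self-closing sliding cover over the right button. Value: 0 m shut, growing as it slides up the slope (bay +x), at most 0.05 m. A spring pushes it shut with about 1.5 N when shut and 4.5 N fully open; it does not stay open by itself. Aluminium plate 50 mm along the slope, 61 mm wide, 19 to 22 mm above the panel; shut, it spans bay x -24 to +26 mm
- left_lip (a point): top middle of the upright push lip on the left cover: on the face toward the robot, 34 mm above the panel, 24 mm down-slope of the button axis when shut. The lip is 50 mm wide, 5 mm thick, stands 12 mm above the plate; its face is flush with the plate's near edge
- right_lip (a point): top middle of the upright push lip on the right cover: on the face toward the robot, 34 mm above the panel, 24 mm down-slope of the button axis when shut. The lip is 50 mm wide, 5 mm thick, stands 12 mm above the plate; its face is flush with the plate's near edge
- left_button (a joint): left bay's spring button under its cover: flat round cap, 30 mm diameter, on the bay's z axis. Value: 0 m up, 0.006 m fully down on a stiff stop. Moves from about 2 N, fully down at about 8 N, springs back. Its setting height is unmeasured and differs each time and per bay: unpressed cap top 9 to 17 mm above the panel (3 to 11 mm fully down), so feel for the stop; else rigidly mounted
- right_button (a joint): right bay's spring button under its cover: flat round cap, 30 mm diameter, on the bay's z axis. Value: 0 m up, 0.006 m fully down on a stiff stop. Moves from about 2 N, fully down at about 8 N, springs back. Its setting height is unmeasured and differs each time and per bay: unpressed cap top 9 to 17 mm above the panel (3 to 11 mm fully down), so feel for the stop; else rigidly mounted
- left_nest (a point): centre of the left bay's nest on the level deck behind the left panel; ribs 5 mm high surround it
- right_nest (a point): centre of the right bay's nest on the level deck behind the right panel; ribs 5 mm high surround it
- housing: pale die-cast test housing, 47 x 72 x 36 mm, a block with a round collar on top and a side pipe, lying loose in one of the two nests; origin at the centre of its underside
- stopper: black tapered rubber plug, 39 mm diameter, 42 mm high, standing loose in the other nest; origin at the centre of its underside
- fitting: brass hose fitting, 26 x 22 x 53 mm, standing loose on the bench to the left of the station, nearer its front; origin at the centre of its underside
- ptfe_roll: white roll of sealing tape, 49 mm diameter, 13 mm thick, lying loose on the bench to the left of the station, nearer its back; origin at the centre of its underside

How it is judged:
On the way, in this order (a step that is already met when the one before it is completed fails the run):
1. with the loaded bay's cover held back, its button is kept fully down (at least 5 of 6 mm) for 1.5 s (((horizontal distance between housing and left_nest below 0.03 m and value of joint left_button above 0.005 m and value of joint left_cover above 0.015 m) or (horizontal distance between housing and right_nest below 0.03 m and value of joint right_button above 0.005 m and value of joint right_cover above 0.015 m))), for 1.5 s.
2. the button is up again and the cover is shut (value of joint each of left_button, right_button below 0.0012 m and value of joint each of left_cover, right_cover below 0.004 m), for 0.2 s.
At the end, for the whole second after the job is handed in: both buttons are up (pressed less than 1.2 mm), both covers shut (within 4 mm), the housing and the plug still at rest within 30 mm of the centres of their nests (all of step 2 and ((horizontal distance between housing and left_nest below 0.03 m and horizontal distance between stopper and right_nest below 0.03 m) or (horizontal distance between housing and right_nest below 0.03 m and horizontal distance between stopper and left_nest below 0.03 m)) and linear speed of each of housing, stopper below 0.02 m/s); the robot touches nothing.
It fails at once if the other bay's button is pressed (more than 2 mm) ((horizontal distance between housing and left_nest below 0.03 m and value of joint right_button above 0.002 m) or (horizontal distance between housing and right_nest below 0.03 m and value of joint left_button above 0.002 m)).
It fails at once if the fingers push on the station (covers and buttons included) with more than 40 N (contact force between the fingers and station above 40 N).
It fails at once if the housing, the plug, the fitting or the tape roll is moved by more than 20 mm (distance of any of housing, stopper, fitting, ptfe_roll from where it was at the start of the episode above 0.02 m).
It also fails if it takes over 51 s, if anything falls off the work surface, if the arm or the gripper's body presses on something with over 40 N, if the wrist force passes 120 N, or if a joint passes its speed limit or range.

## Working session

There is one attempt and no reset: what is moved stays moved. The work goes in short steps, Python scripts to look and compute and a shell command to move; the robot and the scene stay as the last step left them, time stands still between calls to the robot, and variables do not carry over. Pictures are saved under pics/ and viewed, at most 10 in all, crops included, and the job is handed in when it is done.

```bash
ls; mkdir -p pics
python3 - <<'E'
from workcell import arm
import cv2
s=arm.get_state();print(s)
for n in("top","scene"):
    cv2.imwrite(f"pics/{n}0.png",arm.camera(n)[:,:,::-1]);p=arm.camera_params(n);print(n,p)
print(arm.camera_params("wrist"))
E
```

```text
pics
shift.py
workcell.py
{'clock': 0.0, 'joints': array([ 1.02970105e+00,  1.81549883e-01,  1.60799437e+00, -5.05306247e-06,
        1.35377491e+00, -2.06310840e-01]), 'joint_velocities': array([-8.36906246e-04, -6.23387754e-05, -1.64867981e-03,  2.12437523e-04,
       -8.15042262e-04,  5.21574444e-04]), 'joint_torque': array([ 2.31422218e-04, -4.44860101e+01, -3.51338446e+01, -9.04487160e-05,
        9.03527340e-03, -1.64098094e-05]), 'position': array([0.18878594, 0.54286493, 0.4037855 ]), 'ee_rot': array([-5.23319633e-01, -3.09706371e+00,  2.52713732e-03]), 'contact_force': array([-0.01198276, -0.33948531, -0.25914567]), 'wrist_torque': array([-0.04581789, -0.05701123,  0.04186939]), 'gripper_force': 0.0, 'opening': 0.08541588458921039}
top {'camera_matrix': array([[382.92681577,   0.        , 277.20281149],
       [  0.        , 382.92681577, 211.34271895],
       [  0.        ,   0.        ,   1.        ]]), 'D': array([-0.09507323,  0.        ,  0.        ,  0.        ,  0.        ]), 'R': array([[-1.17296706e-02, -9.99931175e-01, -2.47096720e-04],
       [-9.83779877e-01,  1.
[... 506 characters left out ...]
    [ 0.48012047, -0.71842543, -0.50333809]]), 't': array([0.67090337, 0.07948896, 0.90717744])}
{'camera_matrix': array([[295.75692713,   0.        , 272.79953104],
       [  0.        , 295.75692713, 209.3570774 ],
       [  0.        ,   0.        ,   1.        ]]), 'D': array([-0.052741,  0.      ,  0.      ,  0.      ,  0.      ]), 'tool_from_camera': array([[-5.56841268e-04, -9.48083251e-01, -3.18021759e-01,
         8.15881278e-02],
       [ 9.99999783e-01, -6.39775160e-04,  1.56338252e-04,
         3.12641953e-04],
       [-3.51684100e-04, -3.18021603e-01,  9.48083402e-01,
         3.00562979e-02],
       [ 0.00000000e+00,  0.00000000e+00,  0.00000000e+00,
         1.00000000e+00]])}
```

View pics/top0.png

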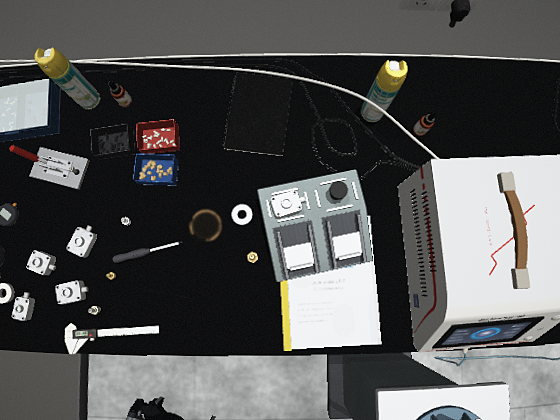

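View pics/scene0.png

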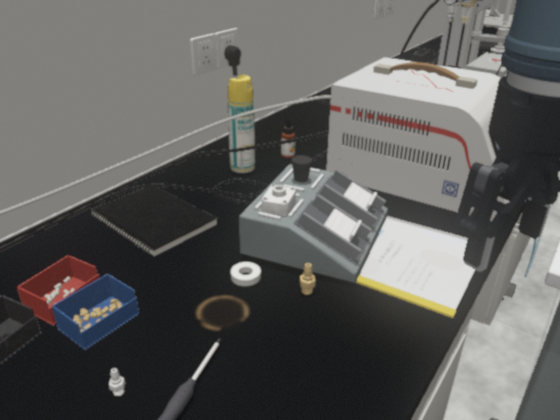

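The housing (about 287,203) is in the left-hand nest (+y) and the plug (338,190) in the right. So the left bay is the target, with its cover near (298,250). I'll enlarge the station to get its corners.

Run:
```python
import cv2
a=cv2.imread("pics/top0.png")[160:290,245:385]
cv2.imwrite("pics/crop.png",cv2.resize(a,None,fx=4.6,fy=4.6,interpolation=cv2.INTER_CUBIC))
```

```text
(no output)
```

View pics/crop.png

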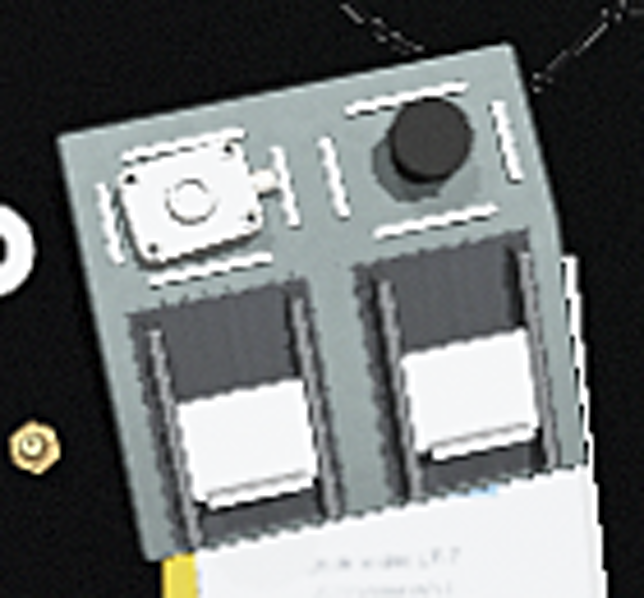

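```bash
cat > h.py <<'E'
import numpy as np, cv2
from scipy.spatial.transform import Rotation as Ro
from scipy.optimize import least_squares
def proj(P,cam,X):
    X=np.asarray(X,float).reshape(-1,3)
    return cv2.projectPoints(X,cv2.Rodrigues(np.asarray(P['R']))[0],np.asarray(P['t']),P['camera_matrix'],P['D'])[0][:,0]
def ray(P,px):
    u=cv2.undistortPoints(np.array([[px]],float),P['camera_matrix'],P['D'])[0,0]
    R=np.asarray(P['R']);o=-R.T@P['t'];return o,R.T@np.array([u[0],u[1],1])
def onz(P,px,z):
    o,d=ray(P,px);return o+d*(z-o[2])/d[2]
def wristP(arm,s):
    P=dict(arm.camera_params("wrist"));T=np.eye(4);T[:3,:3]=Ro.from_rotvec(s['ee_rot']).as_matrix();T[:3,3]=s['position']
    M=np.linalg.inv(T@P['tool_from_camera']);P['R']=M[:3,:3];P['t']=M[:3,3];return P
def bayR(yaw): # columns bay x,y,z
    return Ro.from_euler('z',yaw).as_matrix()@Ro.from_euler('y',-25,degrees=True).as_matrix()
def toolR(yaw): # tool z=-bay z, tool x=-bay x
    B=bayR(yaw);return np.c_[-B[:,0],B[:,1],-B[:,2]]
def plan(s,R,p):
    R0=Ro.from_rotvec(s['ee_rot']);print('rot',(R0.inv()*Ro.from_matrix(R)).as_rotvec().round(4),'then d',(R.T@(p-s['position'])).round(4))
E
python3 - <<'E'
from h import *
from workcell import arm
P=arm.camera_params("top")
f=lambda x,y:(245+(x+.5)/4.6-.5,160+(y+.5)/4.6-.5)
c=[onz(P,f(58,136),.084),onz(P,f(514,44),.084),onz(P,f(148,558),.028),onz(P,f(588,465),.028)]
c=np.array(c)[:,:2]; L=np.array([[.11,.115],[.11,-.115],[-.1,.115],[-.1,-.115]])
def st(q):return Ro.from_euler('z',q[2]).as_matrix()[:2,:2],q[:2]
r=least_squares(lambda q:(L@st(q)[0].T+q[:2]-c).ravel(),[.5,0,0]);print(r.x,r.fun.round(4))
q=r.x
# cover back corners: local position as function of slope s & y
px=[f(175,403),f(301,380),f(212,500),f(313,480)]
bl=np.array([[.026,.0305,.022],[.026,-.0305,.022],[-.024,.025,.034],[-.024,-.025,.034]])
def w(b,s,y):
    o=np.array([-.1+s*np.cos(np.radians(25)),y,.028+s*np.sin(np.radians(25))])
    loc=o+b@bayR(0).T
    return loc@Ro.from_euler('z',q[2]).as_matrix().T+np.array([q[0],q[1],0])
r=least_squares(lambda v:(proj(P,None,w(bl,*v))-px).ravel(),[.06,.055]);print(r.x,r.fun.round(2))
o=w(np.zeros((1,3)),*r.x)[0];print('bay origin',o)
R=toolR(q[2]);s=arm.get_state()
tip=o+bayR(q[2])@np.array([-.06,0,.12])
plan(s,R,tip-R[:,2]*.173)
E
```

```text
[0.52274154 0.29665839 0.1938519 ] [ 0.0017  0.0013  0.0021 -0.0009 -0.0027  0.0019 -0.0011 -0.0022]
[0.06261754 0.05420098] [ 0.25 -0.45  0.39 -1.22 -0.58  1.07 -0.05  0.65]
bay origin [0.4698611  0.34151262 0.05446332]
rot [-0.1168 -0.4268 -0.5198] then d [-0.0071 -0.2517  0.1238]
```

Units first: shifts go in shares of 50 mm and turns go in shares of 180 degrees. So -0.0866 rad is -0.0276.

```bash
python3 shift.py '[[[0, 0, 0], [-0.0062, -0.0226, -0.0276], 0], [[0, 0, 0], [-0.0062, -0.0226, -0.0276], 0], [[0, 0, 0], [-0.0062, -0.0226, -0.0276], 0], [[0, 0, 0], [-0.0062, -0.0226, -0.0276], 0], [[0, 0, 0], [-0.0062, -0.0226, -0.0276], 0], [[0, 0, 0], [-0.0062, -0.0226, -0.0276], 0]]' 40
python3 shift.py '[[[0, -0.72, 0.24], [0, 0, 0], 0], [[0, -0.72, 0.24], [0, 0, 0], 0], [[0, -0.72, 0.24], [0, 0, 0], 0], [[0, -0.72, 0.24], [0, 0, 0], 0], [[0, -0.72, 0.24], [0, 0, 0], 0], [[0, -0.72, 0.24], [0, 0, 0], 0], [[0, -0.72, 0.24], [0, 0, 0], 0], [[0, 0, 0], [0, 0, 0], 0], [[0, 0, 0], [0, 0, 0], 0], [[0, 0, 0], [0, 0, 0], 0]]'
python3 - <<'E'
from h import *
from workcell import arm
s=arm.get_state();im=arm.camera("wrist");cv2.imwrite("pics/w1.png",im[:,:,::-1])
cv2.imwrite("pics/w1v.png",cv2.resize(im[:,:,::-1],(800,600),interpolation=cv2.INTER_CUBIC))
print(s)
E
```

```text
clock: 0.7
position: [0.1888, 0.543, 0.4042]
ee_rot: [-0.267, 2.69, 0.059]
contact_force: [0.8, -0.6, -0.1]
opening: 0.0003
gripper_force: 0.0
clock: 1.7
position: [0.2724, 0.3034, 0.3288]
ee_rot: [-0.261, 2.692, 0.061]
contact_force: [-1.3, 0.4, 0.4]
opening: 0.0001
gripper_force: 0.0
{'clock': 1.7, 'joints': array([ 0.60861723, -0.23017909,  2.20194676, -0.24310097,  0.77883195,
       -1.01606602]), 'joint_velocities': array([ 0.01672264,  0.00545941, -0.00892405, -0.00030077, -0.00172918,
       -0.00497736]), 'joint_torque': array([-5.87464292e-01, -2.20103431e+01, -3.32841718e+01, -7.57531263e-01,
       -1.67562839e+00,  6.44640495e-04]), 'position': array([0.27240331, 0.30342238, 0.32875605]), 'ee_rot': array([-0.26137708,  2.69234769,  0.06130845]), 'contact_force': array([-1.30306407,  0.39208524,  0.4232782 ]), 'wrist_torque': array([-0.03211764,  0.19614848, -0.02949884]), 'gripper_force': 0.0, 'opening': 0.00010648466973705075}
```

View pics/w1v.png

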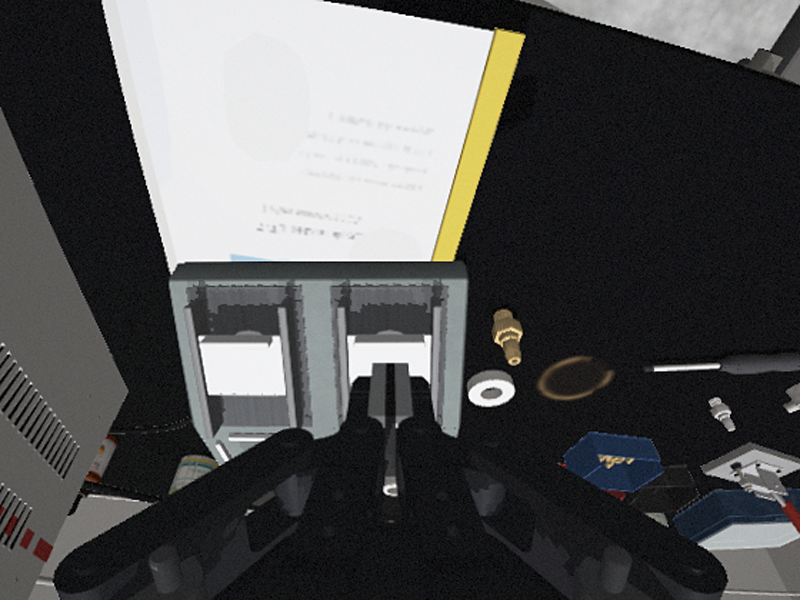

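The wrist view shows the front edge at y≈262-275, the right cover at (243,365), the left cover partly behind the fingertips at (390,350), and the rails and fitting clear. I'll overlay the predicted bay points on an enlarged crop.

Run:
```python
from h import *
from workcell import arm
s=arm.get_state();P=wristP(arm,s)
im=cv2.imread("pics/w1.png")
x0,y0,k=110,175,3.5
cr=cv2.resize(im[y0:330,x0:338],None,fx=k,fy=k,interpolation=cv2.INTER_CUBIC)
o=np.array([.46986,.34151,.05446]);B=bayR(.19385)
pts={'lip':[[-.024,.025,.034],[-.024,-.025,.034],[-.024,.025,.022],[-.024,-.025,.022]],'plate':[[.026,.0305,.022],[.026,-.0305,.022]],'rail':[[-.047,.037,.024],[-.047,.031,.024],[-.047,-.031,.024],[-.047,-.037,.024]]}
for (n,v),c in zip(pts.items(),[(0,0,255),(0,255,0),(255,0,255)]):
    u=proj(P,None,o+np.array(v)@B.T);print(n,u.round(1).tolist())
    for a in u: cv2.circle(cr,tuple(int(round((a[i]-[x0,y0][i]+.5)*k)) for i in (0,1)),3,c,1)
cv2.imwrite("pics/w1c.png",cr);print(cr.shape)
```

```text
lip [[296.1, 240.3], [246.0, 240.4], [295.2, 235.5], [246.9, 235.5]]
plate [[299.1, 277.5], [243.3, 277.6]]
rail [[307.9, 215.2], [301.9, 215.2], [240.1, 215.3], [234.2, 215.3]]
(542, 798, 3)
```

View pics/w1c.png

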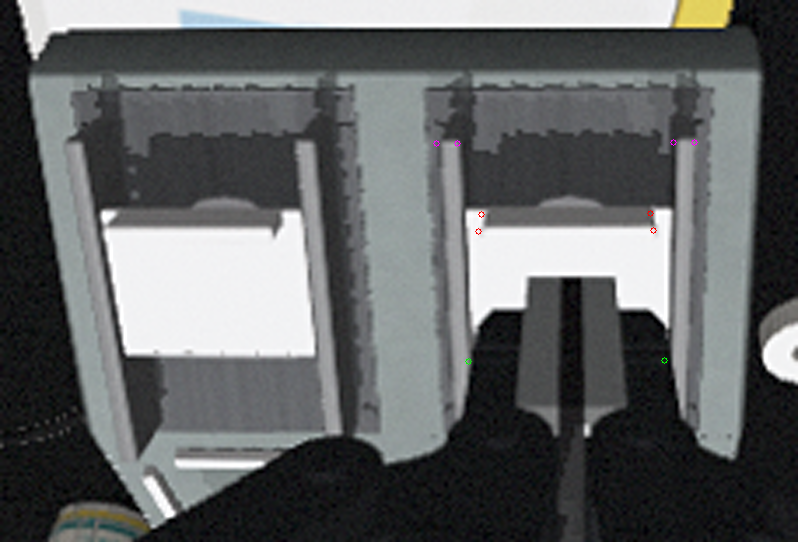

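```bash
cat >> h.py <<'E'
B=bayR(.19385);O=np.array([.46986,.34151,.05446])+B@[-.0012,.0006,0]
def tip(s): # tip in bay coords mm, force in bay axes
    R=Ro.from_rotvec(s['ee_rot']).as_matrix();t=s['position']+R[:,2]*.173
    print('t',s['clock'],'tip',(B.T@(t-O)*1000).round(1),'F',(B.T@s['contact_force']).round(1))
E
python3 - <<'E'
from h import *
from workcell import arm
s=arm.get_state();tip(s)
R=toolR(.19385);t=O+B@[-.048,0,.027];plan(s,R,t-R[:,2]*.173)
E
```

```text
t 1.75 tip [-64.9   0.8 160.6] F [1.3 0.2 0.2]
rot [0.0024 0.0019 0.0001] then d [-0.0172 -0.0003  0.1336]
```

To row units: 0.03 m is 0.6, 0.025 m is 0.5, 0.0024 rad is 0.0008.

```bash
python3 shift.py '[[[-0.1, 0, 0.6], [0.0008, 0.0006, 0], 0], [[-0.1, 0, 0.6], [0, 0, 0], 0], [[-0.1, 0, 0.5], [0, 0, 0], 0], [[-0.04, 0, 0.4], [0, 0, 0], 0], [[0, 0, 0.3], [0, 0, 0], 0], [[0, 0, 0.272], [0, 0, 0], 0], [[0, 0, 0], [0, 0, 0], 0], [[0, 0, 0], [0, 0, 0], 0], [[0, 0, 0], [0, 0, 0], 0]]'
python3 - <<'E'
from h import *
from workcell import arm
s=arm.get_state();tip(s);im=arm.camera("scene")
cv2.imwrite("pics/s2.png",cv2.resize(im[150:290,230:410,::-1],None,fx=4,fy=4,interpolation=cv2.INTER_CUBIC))
E
```

```text
clock: 2.65
position: [0.3426, 0.3172, 0.2149]
ee_rot: [-0.262, 2.694, 0.058]
contact_force: [-0.1, -0.6, -0.5]
opening: 0.0001
gripper_force: 0.0
t 2.65 tip [-48.4   0.   27.2] F [-0.4 -0.6 -0.3]
```

View pics/s2.png

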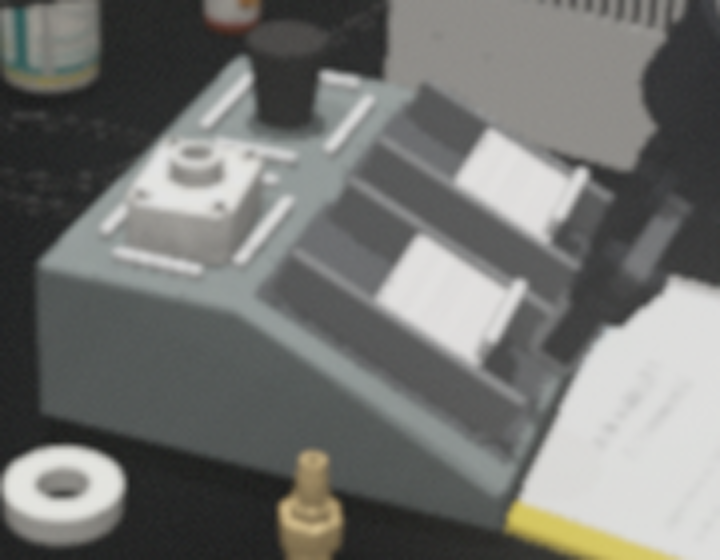

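The fingertips (~565,350) sit between the rails, just in front of the left lip (~505,320), at lip height. I'll push up the slope now and feel for the lip.

To row units: -0.004 m is -0.08, -0.003 m is -0.06.

```bash
python3 shift.py '[[[-0.08, 0, 0], [0, 0, 0], 0], [[-0.08, 0, 0], [0, 0, 0], 0], [[-0.06, 0, 0], [0, 0, 0], 0], [[-0.06, 0, 0], [0, 0, 0], 0], [[-0.06, 0, 0], [0, 0, 0], 0], [[-0.06, 0, 0], [0, 0, 0], 0], [[0, 0, 0], [0, 0, 0], 0], [[0, 0, 0], [0, 0, 0], 0]]' >/dev/null
python3 -c "
from h import *
from workcell import arm
tip(arm.get_state())"
python3 shift.py '[[[-0.06, 0, 0], [0, 0, 0], 0], [[-0.06, 0, 0], [0, 0, 0], 0], [[-0.08, 0, 0], [0, 0, 0], 0], [[-0.08, 0, 0], [0, 0, 0], 0], [[-0.08, 0, 0], [0, 0, 0], 0], [[-0.08, 0, 0], [0, 0, 0], 0], [[-0.06, 0, 0], [0, 0, 0], 0], [[0, 0, 0], [0, 0, 0], 0], [[0, 0, 0], [0, 0, 0], 0]]' >/dev/null
python3 - <<'E'
from h import *
from workcell import arm
s=arm.get_state();tip(s);im=arm.camera("scene")
cv2.imwrite("pics/s3.png",cv2.resize(im[150:290,230:410,::-1],None,fx=4,fy=4,interpolation=cv2.INTER_CUBIC))
E
```

```text
t 3.5 tip [-29.1  -1.   26.4] F [-1.4  0.8  1.7]
t 4.4 tip [-4.  -0.9 26.4] F [-3.9 -0.2 -1.7]
```

View pics/s3.png

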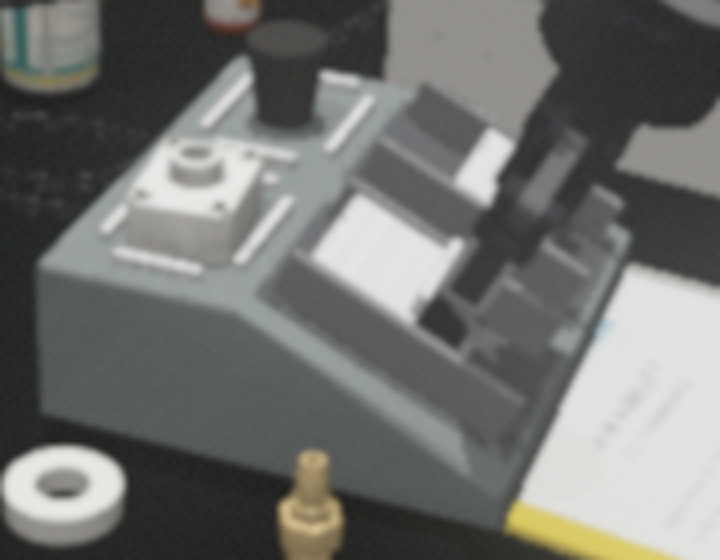

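The cover is pushed back about 31 mm and the housing hasn't moved. Next is 3 mm more, then down to feel for the button.

```bash
T='from h import *
from workcell import arm
tip(arm.get_state())'
python3 shift.py '[[[-0.06, 0, 0], [0, 0, 0], 0], [[0, 0, 0.04], [0, 0, 0], 0], [[0, 0, 0.04], [0, 0, 0], 0], [[0, 0, 0.04], [0, 0, 0], 0], [[0, 0, 0], [0, 0, 0], 0], [[0, 0, 0], [0, 0, 0], 0]]' >/dev/null; python3 -c "$T"
python3 shift.py '[[[0, 0, 0.02], [0, 0, 0], 0], [[0, 0, 0.02], [0, 0, 0], 0], [[0, 0, 0], [0, 0, 0], 0], [[0, 0, 0], [0, 0, 0], 0]]' >/dev/null; python3 -c "$T"
python3 shift.py '[[[0, 0, 0.02], [0, 0, 0], 0], [[0, 0, 0.02], [0, 0, 0], 0], [[0, 0, 0], [0, 0, 0], 0], [[0, 0, 0], [0, 0, 0], 0]]' >/dev/null; python3 -c "$T"
```

```text
t 5.05 tip [-1.1 -0.9 20.3] F [-4.   1.  -0.7]
t 5.45 tip [-0.8 -0.9 18.5] F [-4.4  0.5  0.5]
t 5.85 tip [-0.8 -0.9 16.5] F [-3.7  0.4  1.2]
```

To row units: 0.001 m is 0.02.

```bash
T='from h import *
from workcell import arm
tip(arm.get_state())'
for i in 1; do
python3 shift.py '[[[0, 0, 0.02], [0, 0, 0], 0], [[0, 0, 0.02], [0, 0, 0], 0], [[0, 0, 0], [0, 0, 0], 0], [[0, 0, 0], [0, 0, 0], 0]]' >/dev/null; python3 -c "$T"
python3 shift.py '[[[0, 0, 0.02], [0, 0, 0], 0], [[0, 0, 0], [0, 0, 0], 0], [[0, 0, 0], [0, 0, 0], 0]]' >/dev/null; python3 -c "$T"
python3 shift.py '[[[0, 0, 0.02], [0, 0, 0], 0], [[0, 0, 0], [0, 0, 0], 0], [[0, 0, 0], [0, 0, 0], 0]]' >/dev/null; python3 -c "$T"
python3 shift.py '[[[0, 0, 0.02], [0, 0, 0], 0], [[0, 0, 0], [0, 0, 0], 0], [[0, 0, 0], [0, 0, 0], 0]]' >/dev/null; python3 -c "$T"
done
```

```text
t 6.25 tip [-0.9 -0.9 14.4] F [-3.5  1.7 -0.1]
t 6.55 tip [-0.9 -0.9 13.5] F [-3.3  1.1  1.3]
t 6.85 tip [-0.8 -0.9 12.5] F [-3.   1.5  2. ]
t 7.15 tip [-0.8 -0.9 11.5] F [-3.7  0.5  2.3]
```

To row units: 0.001 m is 0.02.

```bash
T='from h import *
from workcell import arm
tip(arm.get_state())'
python3 shift.py '[[[0, 0, 0.02], [0, 0, 0], 0], [[0, 0, 0], [0, 0, 0], 0], [[0, 0, 0], [0, 0, 0], 0]]' >/dev/null; python3 -c "$T"
python3 shift.py '[[[0, 0, 0.02], [0, 0, 0], 0], [[0, 0, 0], [0, 0, 0], 0], [[0, 0, 0], [0, 0, 0], 0]]' >/dev/null; python3 -c "$T"
python3 shift.py '[[[0, 0, 0.02], [0, 0, 0], 0], [[0, 0, 0], [0, 0, 0], 0], [[0, 0, 0], [0, 0, 0], 0]]' >/dev/null; python3 -c "$T"
python3 shift.py '[[[0, 0, 0.02], [0, 0, 0], 0], [[0, 0, 0], [0, 0, 0], 0], [[0, 0, 0], [0, 0, 0], 0]]' >/dev/null; python3 -c "$T"
```

```text
t 7.45 tip [-0.8 -0.9 10.5] F [-4.5  0.9  1.5]
t 7.75 tip [-0.8 -0.9  9.5] F [-4.   0.   3.5]
t 8.05 tip [-0.8 -0.9  8.6] F [-4.4  0.4  3. ]
t 8.35 tip [-0.8 -0.9  7.6] F [-3.8  0.6  4.7]
```

To row units: 0.001 m is 0.02.

```bash
T='from h import *
from workcell import arm
tip(arm.get_state())'
python3 shift.py '[[[0, 0, 0.02], [0, 0, 0], 0], [[0, 0, 0], [0, 0, 0], 0], [[0, 0, 0], [0, 0, 0], 0]]' >/dev/null; python3 -c "$T"
python3 shift.py '[[[0, 0, 0.02], [0, 0, 0], 0], [[0, 0, 0], [0, 0, 0], 0], [[0, 0, 0], [0, 0, 0], 0]]' >/dev/null; python3 -c "$T"
python3 shift.py '[[[0, 0, 0.01], [0, 0, 0], 0], [[0, 0, 0], [0, 0, 0], 0], [[0, 0, 0], [0, 0, 0], 0]]' >/dev/null; python3 -c "$T"
python3 shift.py '[[[0, 0, 0.01], [0, 0, 0], 0], [[0, 0, 0], [0, 0, 0], 0], [[0, 0, 0], [0, 0, 0], 0]]' >/dev/null; python3 -c "$T"
```

```text
t 8.65 tip [-0.8 -0.9  6.7] F [-4.5 -0.2  5.6]
t 8.95 tip [-0.8 -0.8  5.8] F [-4.1 -0.4  6.2]
t 9.25 tip [-0.8 -0.9  5.3] F [-5.8  0.1  8.6]
t 9.55 tip [-0.8 -0.9  4.9] F [-4.5 -0.6  9.1]
```

To row units: 0.0005 m is 0.01.

```bash
T='from h import *
from workcell import arm
tip(arm.get_state())'
python3 shift.py '[[[0, 0, 0.01], [0, 0, 0], 0], [[0, 0, 0], [0, 0, 0], 0], [[0, 0, 0], [0, 0, 0], 0]]' >/dev/null; python3 -c "$T"
python3 shift.py '[[[0, 0, 0.01], [0, 0, 0], 0], [[0, 0, 0], [0, 0, 0], 0], [[0, 0, 0], [0, 0, 0], 0]]' >/dev/null; python3 -c "$T"
```

```text
t 9.85 tip [-0.8 -0.8  4.4] F [-4.6  0.8  9.6]
t 10.15 tip [-0.8 -0.8  4.1] F [-6.1 -0.3 13.2]
```

To row units: 0.0005 m is 0.01.

```bash
T='from h import *
from workcell import arm
tip(arm.get_state())'
python3 shift.py '[[[0, 0, 0.01], [0, 0, 0], 0], [[0, 0, 0], [0, 0, 0], 0], [[0, 0, 0], [0, 0, 0], 0]]' >/dev/null; python3 -c "$T"
python3 shift.py '[[[0, 0, 0.01], [0, 0, 0], 0], [[0, 0, 0], [0, 0, 0], 0], [[0, 0, 0], [0, 0, 0], 0]]' >/dev/null; python3 -c "$T"
```

```text
t 10.45 tip [-0.7 -0.8  4. ] F [-6.2 -1.3 19.9]
t 10.75 tip [-0.7 -0.8  3.8] F [-8.5 -2.4 27.3]
```

Travel from first contact (about 10 mm) to 4 mm, with a steep force rise, means the button is on its stop. I'll ease off slightly and hold.

To row units: -0.0006 m is -0.012.

```bash
T='from h import *
from workcell import arm
tip(arm.get_state())'
python3 shift.py '[[[0, 0, -0.012], [0, 0, 0], 0], [[0, 0, 0], [0, 0, 0], 0], [[0, 0, 0], [0, 0, 0], 0], [[0, 0, 0], [0, 0, 0], 0], [[0, 0, 0], [0, 0, 0], 0], [[0, 0, 0], [0, 0, 0], 0], [[0, 0, 0], [0, 0, 0], 0], [[0, 0, 0], [0, 0, 0], 0], [[0, 0, 0], [0, 0, 0], 0], [[0, 0, 0], [0, 0, 0], 0], [[0, 0, 0], [0, 0, 0], 0], [[0, 0, 0], [0, 0, 0], 0]]' >/dev/null; python3 -c "$T"
python3 shift.py '[[[0, 0, 0], [0, 0, 0], 0], [[0, 0, 0], [0, 0, 0], 0], [[0, 0, 0], [0, 0, 0], 0], [[0, 0, 0], [0, 0, 0], 0], [[0, 0, 0], [0, 0, 0], 0], [[0, 0, 0], [0, 0, 0], 0], [[0, 0, 0], [0, 0, 0], 0], [[0, 0, 0], [0, 0, 0], 0], [[0, 0, 0], [0, 0, 0], 0], [[0, 0, 0], [0, 0, 0], 0], [[0, 0, 0], [0, 0, 0], 0]]' >/dev/null; python3 -c "$T"
```

```text
t 11.95 tip [-0.8 -0.8  3.9] F [-6.8 -1.2 15.7]
t 13.05 tip [-0.7 -0.8  3.9] F [-7.2 -0.9 16.9]
```

To row units: -0.005 m is -0.1, -0.004 m is -0.08.

```bash
T='from h import *
from workcell import arm
tip(arm.get_state())'
python3 shift.py '[[[0, 0, -0.06], [0, 0, 0], 0], [[0, 0, -0.08], [0, 0, 0], 0], [[0, 0, -0.1], [0, 0, 0], 0], [[0, 0, -0.1], [0, 0, 0], 0], [[0, 0, -0.1], [0, 0, 0], 0], [[0, 0, -0.04], [0, 0, 0], 0], [[0, 0, 0], [0, 0, 0], 0], [[0, 0, 0], [0, 0, 0], 0]]' >/dev/null; python3 -c "$T"
python3 shift.py '[[[0.08, 0, 0], [0, 0, 0], 0], [[0.1, 0, 0], [0, 0, 0], 0], [[0.1, 0, 0], [0, 0, 0], 0], [[0.1, 0, 0], [0, 0, 0], 0], [[0.1, 0, 0], [0, 0, 0], 0], [[0.1, 0, 0], [0, 0, 0], 0], [[0.1, 0, 0], [0, 0, 0], 0], [[0.1, 0, 0], [0, 0, 0], 0], [[0.1, 0, 0], [0, 0, 0], 0], [[0.1, 0, 0], [0, 0, 0], 0], [[0, 0, 0], [0, 0, 0], 0], [[0, 0, 0], [0, 0, 0], 0]]' >/dev/null; python3 -c "$T"
python3 shift.py '[[[0, 0, -0.4], [0, 0, 0], 0], [[0, 0, -0.6], [0, 0, 0], 0], [[0, 0, -0.6], [0, 0, 0], 0], [[0, 0, -0.6], [0, 0, 0], 0], [[0, 0, 0], [0, 0, 0], 0], [[0, 0, 0], [0, 0, 0], 0], [[0, 0, 0], [0, 0, 0], 0]]' >/dev/null
python3 - <<'E'
from h import *
from workcell import arm
s=arm.get_state();tip(s);im=arm.camera("scene")
cv2.imwrite("pics/s4.png",cv2.resize(im[150:310,220:410,::-1],None,fx=3.7,fy=3.7,interpolation=cv2.INTER_CUBIC))
E
```

```text
t 13.85 tip [-0.4 -0.8 27.4] F [-4.4 -1.7  3. ]
t 15.05 tip [-49.6  -0.7  27.2] F [ 0.3  0.3 -0.6]
t 15.75 tip [-50.3  -1.  136.4] F [ 0.4 -0.3  0.4]
```

View pics/s4.png

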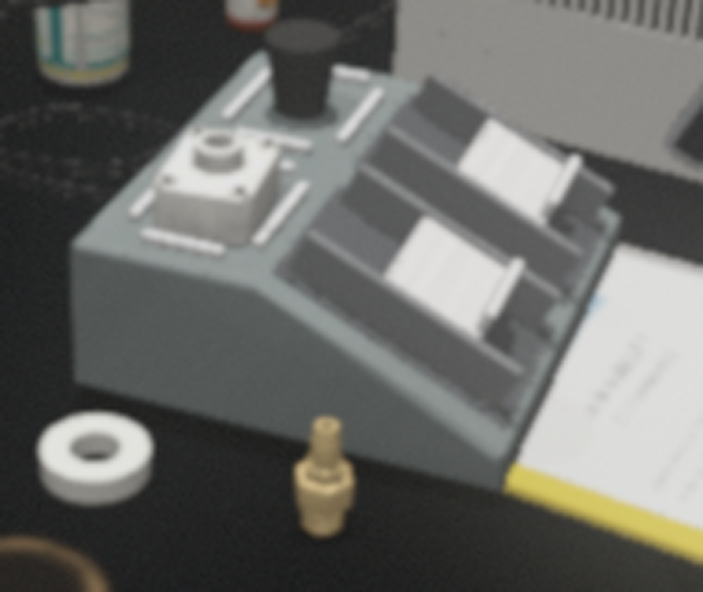

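The picture shows both covers shut (left lip ~505,295, right ~565,190). The housing, plug, fitting and tape roll haven't moved, and the arm is clear.

```bash
python3 -c "
from workcell import arm
print(arm.sign_off())"
```

```text
the job is handed in; nothing more can be done
None
```

I held the left bay's cover back, pressed its start button to its stop for over 2 s, and let it go; the last picture shows both covers shut and the loose things where they were, wrist force readings peaked at about 29 N, and the job was handed in at about 16 s (no verdict was returned).

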